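# Load the relay, lock it and check its seat with the gauge rod

### The arm

A 7-joint arm with a two-finger parallel gripper is mounted at the origin on the work surface. World frame = base frame: x ahead of the robot, y to its left, z up, the work surface at z = 0. Lengths are in mm, angles in rad, forces in N, time in s.
With the tool pointing down it reaches from about 425 to 975 mm from the base axis. Payload 16.7 kg.
Tool frame: the origin (TCP) lies between the finger pads; the fingertips stand 22 mm ahead of it and the grasp point (between the pads) lies 3 mm ahead of it; z points along the fingers, y is the direction in which the jaws open and shut (so a half turn about z gives the same grasp; the last joint's range is limited). The gripper opens to 85 mm and grips with 20 to 120 N. Pads are 22 mm wide; open, the fingers measure 114 mm over their backs; the gripper's body (76 mm by 85 mm) begins 54 mm behind the grasp point. The pads swing forward as they close: fully open they stand 13 mm farther back than shut.
Start: joints at [1.137, 0.426, 0.074, 1.606, -0.034, 1.111, -0.067], TCP at [188.973, -647.971, 253.302] pointing down, gripper open.
Joint ranges: [-2.85, 2.85], [-0.5, 2.14], [-1.23, 1.37], [0.21, 2.46], [-1.02, 4.16], [0.16, 2.05], [-2.73, 2.73]. Speed limits (rad/s): [1.89, 1.89, 2.39, 2.39, 3.01, 3.01, 3.01].

### API

Orientations are given as a unit quaternion [w, x, y, z].
In Python, from bench import manip, eyes gives the robot as it stands. The module is installed in compiled form; this text tells all that it offers.
- The arm moves only by the tool jog_arm, never from a script. Its argument "plan" is a list of rows, each a list of 7 numbers: the shift along the world's x, y, z in m, then the turn, a rotation vector about the world's x, y, z in rad, then the closure in counts, from 0 (fully open) to 255 (shut). In form: [[dx, dy, dz, ax, ay, az, claw], ...]. A call has 1 to 8 rows; each row is the pose to reach, as a shift and turn from the pose commanded when the call began; what a row does not reach only later rows make up. A row lasts 1/10 s, in which the tool goes at most 50 mm and 8.59 degrees, less where a joint would pass 70% of its speed; a pose out of reach is approached as far as the arm can. A call with a gripper value outside its range is refused whole. The fingers move at their own pace and stop on an object; "grip_force" is the grip in N (left out, the last holds). Time passes only in rows, so rows that repeat a pose let the fingers close. It gives the time, the measured TCP pose, the force and the opening at its end, in the units of the state.
- manip.get_state(): the state, without advancing time (a new reading comes with each control period).
- eyes.grab_frame(name): name is "scene" or "top" or "wrist"; returns the picture (420x560x3 uint8, blue, green, red); there is no depth.
- eyes.camera_params(name): a dict with "fov_y" (degrees; the focal length in pixels is half the picture's height over the tangent of half this angle, whatever the lens; pixels are square), "cx", "cy" (the principal point, pixels), "xyz" and "attitude" of the camera in the world. Camera axes: x right, y up, looking along -z (the intrinsics and any distortion apply to the point x, -y, -z); pixel columns grow to the right and rows downward; lengths in mm; the calibration is good to about 2 mm. The wrist camera is an equidistant fisheye: a pixel r from the principal point sees the ray r / f radians off the axis. A picture is of the moment at which its call begins: read the wrist's pose just before it. camera_params takes no time and is no camera call; for the wrist camera it gives the pose at the moment of the call.
- manip.close_job(): hands the job in, once; it reports no verdict.
The state is a dict: "time_s": time; "qpos": joint angles; "joint_vel": joint speeds; "joint_torque": joint torques, N m; "position": TCP position; "tool_rot": TCP orientation; "contact_force": force on the tool from outside, world axes, zero at the start; "ft_torque": the same for the moment, N m; "finger_gap": finger opening in mm.
Only numpy, scipy, OpenCV 4.12 (cv2) and the standard library are available. Lean on these libraries where they do the work, as an engineer would, in place of code of your own. Each camera call takes 0.05 s, during which the arm holds its last target. There are 200 camera calls.

### The job

Drop the orange relay fully home into the pocket of the green test fixture (either way round) and swing the red-tipped wire bail fully shut over it. Then take the gauge rod, push it into the brass guide tube until its collar stops against the mouth, pause there for a moment and draw it right out again. Finish still holding the gauge rod in the gripper, level, still and about a hand's width above the white card with its yellow tip over the card, ready to be read: do not put it down, and leave the bottle, the jar and the roll of tape alone.

Things in the scene. Friction and masses are not known exactly. Their poses are not given: they have to be found in the camera images.
- tester: Relay test fixture, fixed. Green base 155 x 110 x 8 mm (x -70 to 85, y +-55 mm); black socket block 60 x 60 mm, top 30 mm above bench, centred on the origin; the tube's bracket 12 x 30 mm at x = 73. Origin: on the bench under the pocket's middle; x points from socket to guide tube, z up.
- pocket (a point): Centre of the pocket's floor, 20 mm above the bench. The pocket is rectangular, 24 mm along the fixture's x by 31 mm along its y, 10 mm deep, with a 2 mm chamfer at its mouth.
- bail (a joint): Wire bail hinged about the fixture's y axis: 0 = shut (stop), grows opening towards fixture -x, to 1.4 rad; starts 0.8 to 1.3. Stays where left (friction 0.04 N m). Two 5 mm arms at y = +-37 mm, cross bar 45 mm from pivot; shut, arms lean 65 deg above +x, bar 2 to 3 mm above a seated relay. Push the red grip from behind (-x side) towards +x to shut.
- bail_pivot (a point): Fixed point on the hinge axis of the bail at the arm with the red grip: fixture coordinates (-25, +37, 22) mm.
- bail_grip (a point): Centre of the round end (radius 5 mm) of the bail's red grip, which is the straight extension of the +y arm, 10 mm thick, 56 to 78 mm from the pivot; this point is 78 mm from the pivot and moves with the bail.
- guide: Brass guide tube, fixed on the tester. Origin: centre of its flared upper mouth, 113.5 mm above the bench, 87 mm along tester x. Its x is the tube axis, pointing OUT of the mouth, 30 deg above level towards tester +x; y level; z upper normal. 45 mm long, outside 20, bore 13 mm, last 12 mm flared to 24 bore, 31 outside. Rod goes in along -x, sloping down; its tip ends just above the relay.
- relay: Plug-in relay, upright box 21 (its x) x 28 (its y) x 38 mm high, about 45 g, orange with black foot and a white top patch, no pins. Origin: centre of its underside; z up. Stands in the blue tray.
- tray: Blue parts tray, fixed, 130 x 110 mm, rim 10 mm high, floor 4 mm thick, on the bench; origin at the centre of its underside.
- gauge: Gauge rod, 120 g. Origin: handle's middle, on the rod axis; x points to the tip. Black handle 80 long (x +-40), 14 wide (y), 20 high (z) mm; brass collar dia 31, x 40 to 48; steel rod dia 8, x 48 to 143, yellow tip. Centre of mass about x = 20. Lies level in its rest, axis 45 mm above bench, handle free from x -30 to 40, tip pointing towards the robot's side (-x) within 0.3 rad.
- gauge_tip (a point): End of the gauge rod's yellow tip, on the axis, 143 mm from the gauge's origin.
- gauge_collar (a point): Centre of the collar's front face (tip side), 48 mm from the gauge's origin; with the rod fully in, it meets the mouth of the guide tube (origin of guide).
- rest: Grey rest of the gauge rod, fixed, base 190 x 50 x 6 mm, with two notched posts up to 49 mm high: one under the handle's rear end (gauge x -40 to -30; cheeks rise beside the handle to 45 mm height), one under the rod (gauge x 110 to 120). Origin on the bench; x as the gauge's x, the gauge's origin 50 mm behind it.
- card: White reading card with black edge, fixed flat on the bench, 100 x 100 mm, 3 mm thick; origin at the centre of its underside.
- flux_bottle: Orange bottle, diameter 48 mm, 110 mm high, loose bystander; origin at the centre of its underside.
- paste_jar: Green jar, diameter 52 mm, 45 mm high, loose bystander; origin at the centre of its underside.
- tape_roll: Black roll of tape lying flat, diameter 60 mm, 20 mm high, loose bystander; origin at the centre of its underside.
Mind the look-alikes: they are no part of the job. There is more than one size of the card; the job needs the middle-sized. Several things look just like the relay: the one meant starts nearest to the robot's base.

How it is judged:
By the outcome, as a careful person would: the job done as asked, in the order asked, and still so for the second after the job is handed in, while the arm keeps its last pose, push and grip.
It also fails if it takes over 66 s, if anything falls off the work surface, if the arm or the gripper's body presses on something with over 40 N, if the wrist force passes 120 N, or if a joint passes its speed limit or range.

## Working session

There is one attempt and no reset: what is moved stays moved. The work goes in short steps, Python scripts to look and compute and a tool call to move; the robot and the scene stay as the last step left them, time stands still between calls to the robot, and variables do not carry over. Pictures are saved under pics/ and viewed, about 8 in all and at most 12, crops included, and the job is handed in when it is done.

Besides the shell and the picture viewer there is one more tool, called as name(argument=value, ...) on one line, values as JSON. jog_arm: Moves the arm, as the interface text tells. Its arguments: {"type":"object","properties":{"plan":{"type":"array"},"grip_force":{"type":"number"}},"required":["plan"]}

```bash
mkdir -p pics; python3 - <<'E'
from bench import manip, eyes
import cv2
print(manip.get_state())
for n in ("scene","top"):
    p=eyes.camera_params(n); print(n,p)
    cv2.imwrite(f"pics/{n}0.png",cv2.resize(eyes.grab_frame(n),(800,600),interpolation=cv2.INTER_CUBIC))
print(eyes.camera_params("wrist"))
E
```

```text
{'time_s': 0.0, 'qpos': array([ 1.13750411,  0.42676484,  0.07384695,  1.60660778, -0.0341032 ,
        1.11077407, -0.06709696]), 'joint_vel': array([ 6.98276368e-04,  6.44774411e-04, -7.40167669e-04, -2.09121906e-05,
       -2.43743783e-04,  4.38879926e-05,  3.24931694e-04]), 'joint_torque': array([-3.21816864e-03, -9.49838519e+01,  3.76021609e+00, -4.63517869e+01,
        1.93075027e-02,  1.02960216e-02, -3.07535117e-05]), 'position': array([ 188.8719835 , -647.64875423,  252.58820372]), 'tool_rot': array([-6.32478995e-04,  9.89951292e-01,  1.41407283e-01, -1.37798656e-04]), 'contact_force': array([ 0.55656398,  0.52764259, -0.21837157]), 'ft_torque': array([-0.02734355, -0.00031722,  0.01341709]), 'finger_gap': 85.53004086146846}
scene {'fov_y': 53.443473653219314, 'cx': 279.12913216316184, 'cy': 210.93481043040225, 'xyz': array([1234.07353105,  384.01175943,  815.47035008]), 'attitude': array([0.47106521, 0.2035969 , 0.34003375, 0.78805008])}
top {'fov_y': 53.28037888505092, 'cx': 281.01486611362634, 'cy': 207.07106462391002, 'xyz': array([ 435.93812549,  -16.47670365, 1196.68276893]), 'attitude': array([ 0.70981929,  0.03419216, -0.03008157, -0.70291007])}
{'fov_y': 65.70646984690485, 'cx': 279.30666018047947, 'cy': 211.00437404873847, 'xyz': array([ 263.07214389, -625.18626205,  371.71314718]), 'attitude': array([ 0.79057357, -0.12201538,  0.09164424, -0.59304892])}
```

View pics/top0.png

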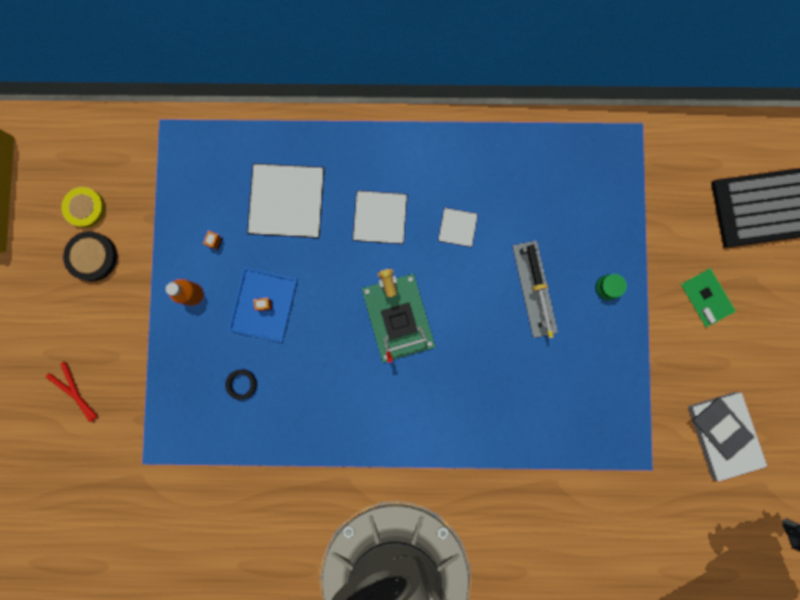

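View pics/scene0.png

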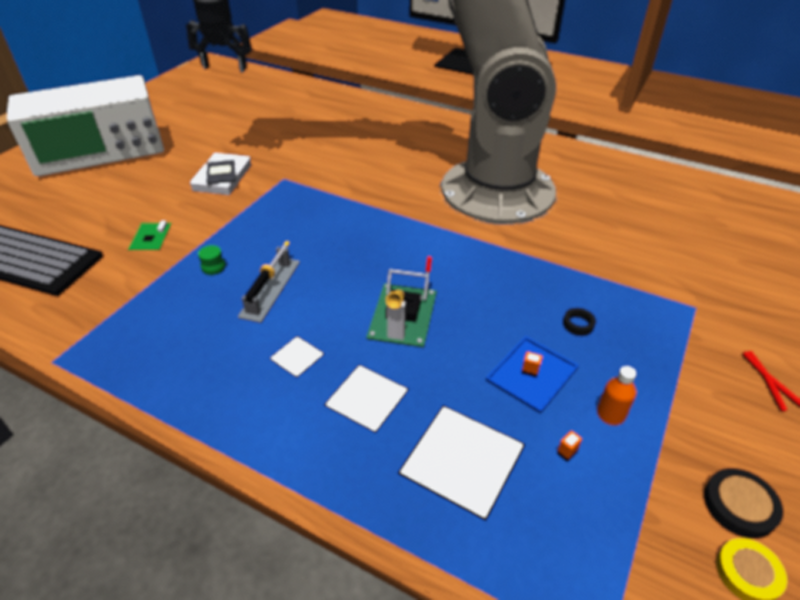

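```bash
cat > h.py <<'E'
import numpy as np, cv2
from scipy.spatial.transform import Rotation as R
from bench import manip, eyes
def rot(q): return R.from_quat([q[1],q[2],q[3],q[0]])
def snap(n):
    p=eyes.camera_params(n); return eyes.grab_frame(n),p
def rays(p,n,uv):
    uv=np.atleast_2d(np.asarray(uv,float)); f=210/np.tan(np.radians(p['fov_y'])/2)
    d=(uv-[p['cx'],p['cy']])
    if n=='wrist':
        r=np.linalg.norm(d,axis=1,keepdims=True); th=r/f
        v=np.hstack([d/np.maximum(r,1e-9)*np.sin(th),np.cos(th)])
    else: v=np.hstack([d/f,np.ones((len(d),1))])
    return rot(p['attitude']).apply(v*[1,-1,-1])
def onplane(p,n,uv,z):
    v=rays(p,n,uv); return (p['xyz']+v*((z-p['xyz'][2])/v[:,2])[:,None])
def tri(obs): # list of (p,n,uv)
    A=np.zeros((3,3));b=np.zeros(3)
    for p,n,uv in obs:
        v=rays(p,n,uv)[0]; v/=np.linalg.norm(v); M=np.eye(3)-np.outer(v,v); A+=M;b+=M@p['xyz']
    x=np.linalg.solve(A,b)
    return x,[np.linalg.norm(np.cross(rays(p,n,uv)[0],x-p['xyz'])) for p,n,uv in obs]
def proj(p,n,X):
    c=rot(p['attitude']).inv().apply(np.atleast_2d(X)-p['xyz'])*[1,-1,-1]; f=210/np.tan(np.radians(p['fov_y'])/2)
    if n=='wrist':
        r=np.linalg.norm(c[:,:2],axis=1,keepdims=True); th=np.arctan2(r[:,0],c[:,2])[:,None]
        return c[:,:2]/np.maximum(r,1e-9)*th*f+[p['cx'],p['cy']]
    return c[:,:2]/c[:,2:]*f+[p['cx'],p['cy']]
def blobs(m,amin=15):
    n,l,s,c=cv2.connectedComponentsWithStats(m.astype(np.uint8)); 
    return [(s[i,4],c[i].round(1),s[i,:4],l==i) for i in range(1,n) if s[i,4]>=amin]
def hsv(im): return cv2.cvtColor(im,cv2.COLOR_BGR2HSV).astype(int)
def mask(im,h0,h1,s0=0,v0=0,s1=255,v1=255):
    H=hsv(im); h=H[...,0]; hm=((h>=h0)&(h<=h1)) if h0<=h1 else ((h>=h0)|(h<=h1))
    return hm&(H[...,1]>=s0)&(H[...,1]<=s1)&(H[...,2]>=v0)&(H[...,2]<=v1)
def rect(mk):
    ys,xs=np.nonzero(mk); return cv2.minAreaRect(np.c_[xs,ys].astype(np.float32))
E
python3 - <<'E'
from h import *
for n in ('top','scene'):
    im,p=snap(n); cv2.imwrite(f'pics/{n}_raw.png',im)
    print('WHITE');
    for a,c,b,m in blobs(mask(im,0,180,0,150,60),20):
        if 150<c[0]*1.43: print(a,c,b,onplane(p,n,c,3)[0].round(0),onplane(p,n,c,42)[0].round(0), rect(m)[1:])
    for nm,args in dict(green=(50,85,80,40),red=(172,4,150,90),orange=(5,16,150,100),yellow=(17,32,120,110)).items():
        print(nm)
        for a,c,b,m in blobs(mask(im,*args),4):
            X=onplane(p,n,c,8)[0]
            if 300<X[0]<1000 and abs(X[1])<500: print(a,c,b,X.round(0),np.round(rect(m)[1],1),round(rect(m)[2],1))
E
```

```text
WHITE
2285 [199.6 140.1] [174 116  52  50] [738. 230.   3.] [728. 222.  42.] ((48.19586181640625, 48.02385711669922), 3.945185899734497)
1142 [265.7 151.8] [248 134  36  36] [705.  37.   3.] [696.  35.  42.] ((34.22903823852539, 33.57542037963867), 3.945185899734497)
533 [320.3 158.7] [307 146  27  26] [ 686. -121.    3.] [ 678. -118.   42.] ((23.61288070678711, 23.076221466064453), 10.30484676361084)
25 [146.7 166.6] [144 164   6   6] [659. 381.   3.] [651. 368.  42.] ((4.110960960388184, 5.692099571228027), 18.434947967529297)
59 [119.7 201.7] [116 198   9   9] [556. 455.   3.] [552. 439.  42.] ((8.0, 8.0), 0.0)
21 [380.3 212.6] [378 204   5  18] [ 532. -293.    3.] [ 528. -284.   42.] ((17.46290397644043, 1.0846524238586426), 77.47119140625)
28 [182.2 212.2] [179 210   7   5] [527. 274.   3.] [524. 264.  42.] ((4.0, 6.0), 90.0)
40 [496.6 220.2] [493 215   8  11] [ 513. -623.    3.] [ 511. -603.   42.] ((10.53930377960205, 3.605551242828369), 56.3099365234375)
930 [516.4 312.4] [493 275  44  62] [ 256. -669.    3.] [ 262. -648.   42.] ((54.945640563964844, 35.735069274902344), 72.1
[... 3630 characters left out ...]
.4 181.5] [139 172  18  20] [ 554. -437.    8.] [19.3 15.5] 71.6
686 [282.  225.2] [258 200  47  42] [525.  13.   8.] [41.6 37.5] 8.1
63 [285.7 202.8] [274 200  22   6] [440. -21.   8.] [21.5  3.5] 8.1
red
19 [299.7 184.4] [299 180   3  10] [346. -22.   8.] [2. 9.] 9.5
orange
67928 [314.6 198.8] [  0  38 560 382] [385.  45.   8.] [615.7 337.9] 13.3
73 [371.5 256. ] [367 251  11  11] [515. 264.   8.] [9.5 8.5] 14.0
517 [431.6 280.6] [420 265  25  32] [520. 416.   8.] [20.1 30.5] 21.8
92 [397.5 313.5] [392 307  14  13] [648. 371.   8.] [11.3 13.7] 84.8
yellow
30 [188.1 188.8] [184 186   8   8] [ 523. -307.    8.] [8.6 4. ] 39.8
119 [275.8 209.2] [270 203  13  13] [477. -33.   8.] [12. 12.] 0.0
```

jog_arm(plan=[[0.03,0.035,0.02,0,0,0,0],[0.06,0.07,0.047,0,0,0,0],[0.09,0.105,0.047,0,0,0,0],[0.12,0.14,0.047,0,0,0,0],[0.16,0.187,0.047,0,0,0,0],[0.2,0.233,0.047,0,0,0,0],[0.24,0.28,0.047,0,0,0,0],[0.28,0.328,0.047,0,0,0,0]])

```text
time_s: 1.0
position: [439.8, -354.1, 300.4]
tool_rot: [0.0, 0.99, 0.141, 0.0]
contact_force: [0.3, -1.1, -0.0]
finger_gap: 85.0
```

jog_arm(plan=[[0,0,0,0,0,0,0],[0,0,0,0,0,0,0],[0,0,0,0,0,0,0]])

```text
time_s: 1.3
position: [438.1, -356.6, 300.2]
tool_rot: [0.0, 0.99, 0.141, -0.0]
contact_force: [-0.1, -0.9, 0.0]
finger_gap: 85.1
```

```bash
python3 - <<'E'
from h import *
s=manip.get_state(); print(s['time_s'],s['position'],s['tool_rot'],s['joint_vel'].round(3))
im,p=snap('wrist'); print(p['xyz'],rot(p['attitude']).apply([0,0,-1]))
cv2.imwrite('pics/w1.png',im); import pickle; pickle.dump(p,open('w1.pkl','wb'))
E
```

```text
1.3 [ 438.11162618 -356.62221776  300.19445528] [ 5.28738474e-05  9.90030368e-01  1.40853869e-01 -2.34545390e-04] [ 0.013 -0.     0.003 -0.001  0.     0.001 -0.002]
[ 512.32841999 -334.07542611  419.21126775] [-0.28974223 -0.08508152 -0.95331557]
```

View pics/w1.png

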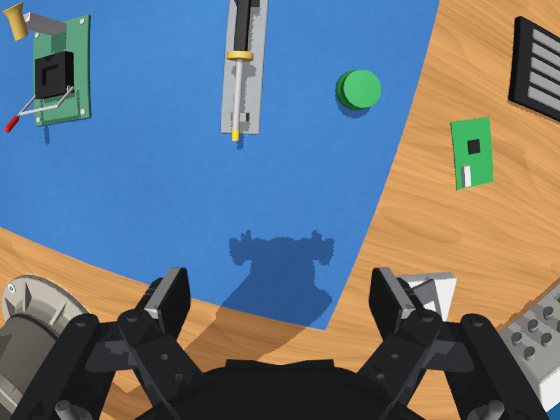

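jog_arm(plan=[[0,0.042,0,0,0,0,0],[0,0.084,0,0,0,0,0],[0,0.126,0,0,0,0,0],[-0.005,0.168,0,0,0,0,0],[-0.01,0.21,0,0,0,0,0],[-0.015,0.252,0,0,0,0,0],[-0.018,0.294,0,0,0,0,0],[-0.018,0.337,0,0,0,0,0]])

```text
time_s: 2.15
position: [420.1, -18.6, 300.5]
tool_rot: [0.0, 0.99, 0.14, 0.0]
contact_force: [1.2, 0.2, -0.0]
finger_gap: 85.1
```

jog_arm(plan=[[0,0,0,0,0,0,0],[0,0,0,0,0,0,0],[0,0,0,0,0,0,0]])

```text
time_s: 2.45
position: [420.8, -20.2, 300.3]
tool_rot: [0.0, 0.99, 0.14, -0.0]
contact_force: [1.3, -0.4, -0.7]
finger_gap: 85.1
```

```bash
python3 - <<'E'
from h import *
import pickle
s=manip.get_state(); print(s['time_s'],s['position'],s['tool_rot'])
im,p=snap('wrist'); print(p['xyz'])
cv2.imwrite('pics/w2.png',im); pickle.dump(p,open('w2.pkl','wb'))
cv2.imwrite('pics/w2v.png',cv2.resize(im,(800,600),interpolation=cv2.INTER_CUBIC))
im=cv2.imread('pics/w1.png'); p=pickle.load(open('w1.pkl','rb'))
for a,c,b,m in blobs(mask(im,17,32,120,110),10):
    if c[1]<200: print('w1 yel',a,c,b,rect(m),onplane(p,'wrist',c,45)[0].round(1))
E
```

```text
2.45 [420.76708354 -20.24597051 300.25776673] [ 3.73019521e-05  9.90111588e-01  1.40281998e-01 -6.11857124e-05]
[494.98840404   2.21744464 419.29636782]
w1 yel 423 [15.5 21.6] [ 3  4 24 36] ((16.664949417114258, 21.87113380432129), (32.38954162597656, 16.956281661987305), 66.03751373291016) [569.6  82.4  45. ]
w1 yel 179 [239.4  54.5] [227  51  26   9] ((239.46270751953125, 54.60572052001953), (7.826541900634766, 25.186479568481445), 87.61405944824219) [ 564.1 -272.5   45. ]
w1 yel 70 [235.  134.5] [232 130   7  10] ((235.0, 134.5), (9.0, 6.0), 90.0) [ 473.  -292.8   45. ]
w1 yel 10 [493.  165.5] [493 161   1  10] ((493.0, 165.5), (9.0, 0.0), -90.0) [ 541.7 -628.3   45. ]
```

View pics/w2v.png

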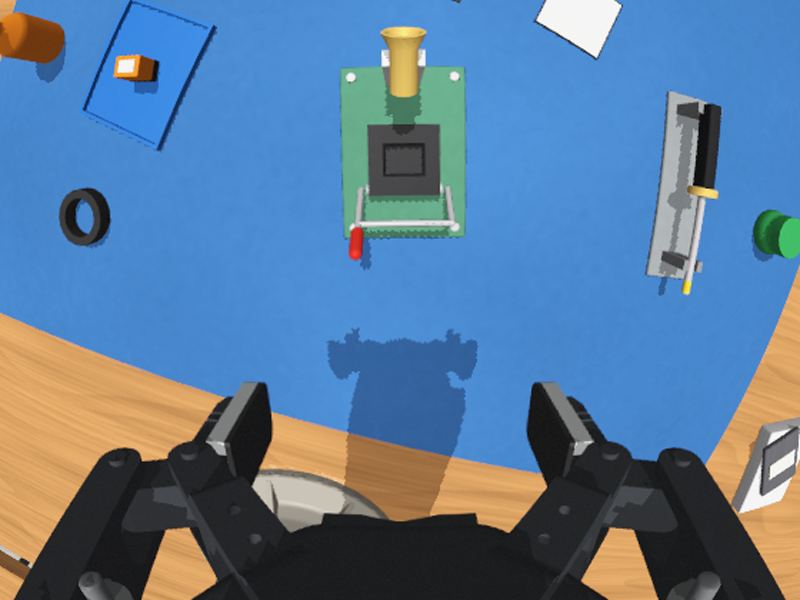

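```bash
cat > w2.py <<'E'
from h import *
import pickle
im=cv2.imread('pics/w2.png'); p=pickle.load(open('w2.pkl','rb'))
P=lambda uv,z:onplane(p,'wrist',uv,z)
def wrect(m,z):
    ys,xs=np.nonzero(m); w=P(np.c_[xs,ys],z)[:,:2]; return cv2.minAreaRect(w.astype(np.float32))
g=[b for b in blobs(mask(im,45,85,60,40),500) if 200<b[0+1][0]<340]
m=np.any([b[3] for b in g],axis=0); m=m&(np.arange(420)[:,None]>48) 
print('base',wrect(m,8))
bl=mask(im,0,180,0,0,255,75); roi=np.zeros_like(bl); roi[85:140,253:312]=1
b=max(blobs(bl&roi,200),key=lambda b:b[0]); print('socket',b[0],b[2],wrect(b[3],30))
for a,c,bb,mm in blobs(mask(im,172,5,150,90),20):
    if c[0]<300: print('red',a,c,bb,rect(mm))
roi=np.zeros_like(bl); roi[20:70,70:115]=1
for a,c,bb,mm in blobs(mask(im,0,180,0,170,70)&roi,10): print('patch',a,c,wrect(mm,42))
o=mask(im,3,18,140,60)&roi
for a,c,bb,mm in blobs(o,20): print('orange',a,c,bb)
for a,c,bb,mm in blobs(mask(im,17,32,120,100),10): print('yel',a,c,bb,rect(mm),P(c,45)[0].round(1))
cv2.imwrite('pics/crop.png',cv2.hconcat([cv2.resize(im[15:75,60:140],(480,360),interpolation=cv2.INTER_NEAREST)]))
E
python3 w2.py
```

```text
base ((502.2023010253906, 0.23462677001953125), (150.52978515625, 108.1678695678711), 16.860939025878906)
socket 1298 [259  91  49  46] ((493.8726501464844, -2.5568313598632812), (52.90198516845703, 57.46754455566406), 17.54231834411621)
red 178 [249.  170.1] [244 159  10  23] ((249.0049285888672, 169.9504852294922), (8.756327629089355, 22.189329147338867), 5.710593223571777)
patch 99 [87.8 45.9] ((525.55419921875, 265.65057373046875), (12.093440055847168, 17.858882904052734), 8.020322799682617)
orange 319 [95.5 48. ] [80 39 28 18]
yel 995 [282.1  41.5] [267  19  31  49] ((282.0, 43.0), (48.0, 30.0), 90.0) [574.4  21.5  45. ]
yel 103 [88.5 45.9] [80 39 17 15] ((88.0, 46.0), (14.0, 16.0), 90.0) [525.2 262.4  45. ]
yel 117 [491.4 133.8] [481 130  21   9] ((491.3653564453125, 133.67306518554688), (20.592195510864258, 5.88348388671875), 11.309932708740234) [ 562.9 -272.    45. ]
yel 41 [480.1 200.3] [478 196   6   9] ((480.5, 200.0), (8.0, 5.0), 90.0) [ 472.6 -291.7   45. ]
```

```bash
python3 - <<'E'
import cv2
im=cv2.imread('pics/w2.png')
a=cv2.resize(im[40:185,230:335],(435,600),interpolation=cv2.INTER_CUBIC)
b=cv2.resize(im[25:75,65:125],(360,300),interpolation=cv2.INTER_CUBIC)
b=cv2.copyMakeBorder(b,0,300,0,0,cv2.BORDER_CONSTANT)
cv2.imwrite('pics/c1.png',cv2.hconcat([a,b]))
E
```

```text
(no output)
```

View pics/c1.png

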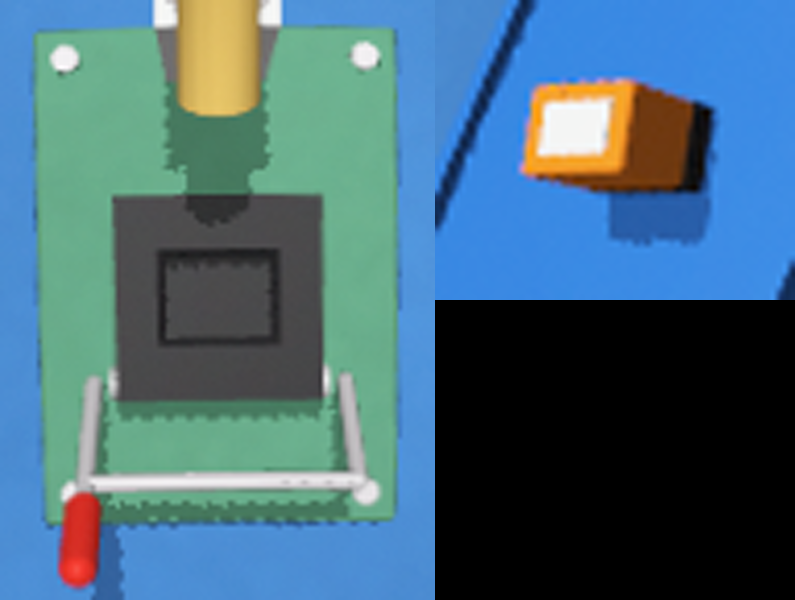

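```bash
cat > m1.py <<'E'
from h import *
import pickle
p=pickle.load(open('w2.pkl','rb'))
P=lambda uv,z:onplane(p,'wrist',uv,z)
def cv(pts,s,o): return (np.array(pts)+.5)/s-.5+o
def fit(pts,model,z):
    W=P(pts,z)[:,:2]; M=np.array(model,float); a=M-M.mean(0); b=W-W.mean(0)
    yaw=np.arctan2((a[:,0]*b[:,1]-a[:,1]*b[:,0]).sum(),(a*b).sum())
    Rm=np.array([[np.cos(yaw),-np.sin(yaw)],[np.sin(yaw),np.cos(yaw)]])
    t=W.mean(0)-Rm@M.mean(0); print('t',t.round(1),'yaw',yaw.round(4),'res',(W-(M@Rm.T+t)).round(1).tolist()); return t,yaw
c=435/105; o=[230,40]
fit(cv([(36,31),(395,28),(396,518),(47,522)],c,o),[(85,55),(85,-55),(-70,-55),(-70,55)],8)
fit(cv([(112,196),(321,194),(323,401),(117,401)],c,o),[(30,30),(30,-30),(-30,-30),(-30,30)],30)
fit(cv([(159,250),(279,250),(279,345),(159,345)],c,o),[(14,17.5),(14,-17.5),(-14,-17.5),(-14,17.5)],30)
o=[65,25]
fit(cv([(102,87),(197,80),(188,178),(88,172)],6,o),[(10.5,14),(10.5,-14),(-10.5,-14),(-10.5,14)],42)
fit(cv([(110,100),(180,97),(172,155),(104,158)],6,o),[(6,9),(6,-9),(-6,-9),(-6,9)],42)
E
python3 m1.py
```

```text
t [496.6  -1.9] yaw 0.2939 res [[-0.9, -1.4], [-1.6, 0.7], [1.0, 1.2], [1.5, -0.5]]
t [496.1  -1.6] yaw 0.2935 res [[-0.0, -0.2], [-0.3, 0.5], [-0.2, 0.1], [0.6, -0.4]]
t [496.1  -1.8] yaw 0.2829 res [[-0.1, -0.5], [-0.4, 0.4], [0.2, 0.4], [0.3, -0.3]]
t [525.2 264.6] yaw 0.1218 res [[-0.5, -0.8], [-0.1, 1.6], [-0.7, -0.3], [1.2, -0.4]]
t [525.5 265.2] yaw 0.1422 res [[0.6, 0.8], [0.4, -0.3], [-0.5, -0.5], [-0.5, 0.0]]
```

jog_arm(plan=[[0.013,0.035,-0.01,0,0,0,0],[0.026,0.07,-0.02,0,0,-0.05,0],[0.039,0.106,-0.04,0,0,-0.1,0],[0.052,0.142,-0.065,0,0,-0.15,0],[0.065,0.178,-0.09,0,0,-0.15,0],[0.078,0.214,-0.12,0,0,-0.15,0],[0.091,0.25,-0.15,0,0,-0.15,0],[0.104,0.285,-0.17,0,0,-0.15,0]])

```text
time_s: 3.3
position: [525.3, 265.8, 127.6]
tool_rot: [0.001, 0.998, 0.066, -0.001]
contact_force: [0.1, -0.9, 0.2]
finger_gap: 85.5
```

jog_arm(plan=[[0,0,0,0,0,0,0],[0,0,0,0,0,0,0],[0,0,0,0,0,0,0]])

```text
time_s: 3.6
position: [525.3, 264.6, 130.4]
tool_rot: [0.0, 0.998, 0.066, 0.0]
contact_force: [0.6, -0.5, 0.8]
finger_gap: 85.4
```

```bash
python3 - <<'E'
from h import *
import pickle
s=manip.get_state(); print(s['time_s'],s['position'],s['tool_rot'])
im,p=snap('wrist')
cv2.imwrite('pics/w3.png',im); pickle.dump(p,open('w3.pkl','wb'))
def wrect(m,z):
    ys,xs=np.nonzero(m); w=onplane(p,'wrist',np.c_[xs,ys],z)[:,:2]; return cv2.minAreaRect(w.astype(np.float32))
for a,c,bb,mm in blobs(mask(im,0,180,0,170,70),40):
    if c[0]>150 and c[0]<420:print('patch',a,c,bb,wrect(mm,42))
for a,c,bb,mm in blobs(mask(im,3,20,140,60)|mask(im,0,180,0,170,70),200):print('org',a,c,bb,wrect(mm,42))
E
```

```text
3.6 [525.31364339 264.57890644 130.43665985] [3.38087736e-04 9.97827081e-01 6.58862503e-02 5.77335653e-05]
patch 6270 [360.3  18.8] [252   0 184  58] ((681.3335571289062, 241.1627655029297), (119.01647186279297, 44.47673797607422), 87.5268325805664)
patch 451 [277.2 225.9] [264 218  27  17] ((526.0411376953125, 267.0038146972656), (11.598167419433594, 17.757198333740234), 7.524694919586182)
org 21888 [ 35.7 198.5] [  0   0 132 420] ((372.0545654296875, 522.5449829101562), (186.51344299316406, 626.8909301757812), 73.88426971435547)
org 6270 [360.3  18.8] [252   0 184  58] ((681.3335571289062, 241.1627655029297), (119.01647186279297, 44.47673797607422), 87.5268325805664)
org 5683 [530.3  57.4] [496   0  64 121] ((690.7227172851562, 81.57412719726562), (78.43700408935547, 83.3651351928711), 86.58866119384766)
org 1495 [154.8  30.6] [129   7  51  48] ((649.7860717773438, 364.3934326171875), (30.13186264038086, 26.83841323852539), 70.350341796875)
org 1496 [277.1 219.3] [257 200  41  39] ((530.8116455078125, 267.6000061035156), (27.173782348632812, 27.133447647094727), 7.521771430969238)
org 300 [114.4 415. ] [ 99 407  39  13] ((268.2242431640625, 426.16363525390625), (22.993350982666016, 64.421142578125), 25.574865341186523)
```

View pics/w3.png

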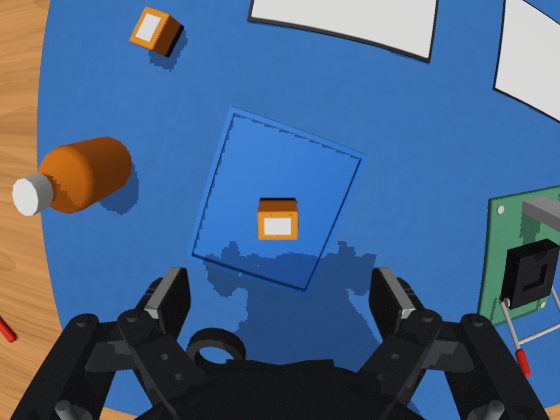

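jog_arm(plan=[[0.0005,0.002,-0.03,0,0,0,0],[0.0005,0.002,-0.06,0,0,0,0],[0.0005,0.002,-0.085,0,0,0,0],[0.0005,0.002,-0.0915,0,0,0,0],[0.0005,0.002,-0.0915,0,0,0,130],[0.0005,0.002,-0.0915,0,0,0,200],[0.0005,0.002,-0.0915,0,0,0,255],[0.0005,0.002,-0.0915,0,0,0,255]], grip_force=30)

```text
time_s: 4.45
position: [525.9, 268.3, 40.0]
tool_rot: [-0.0, 0.998, 0.067, 0.001]
contact_force: [1.3, -0.2, 0.3]
finger_gap: 28.0
```

jog_arm(plan=[[0,0,0,0,0,0,255],[0,0,0,0,0,0,255],[0,0,0,0,0,0,255]])

```text
time_s: 4.75
position: [525.9, 268.3, 40.0]
tool_rot: [-0.0, 0.998, 0.067, 0.001]
contact_force: [-2.0, -2.3, 10.5]
finger_gap: 27.4
```

jog_arm(plan=[[0,0,0.04,0,0,0,255],[0,0,0.08,0,0,0,255],[-0.01,-0.03,0.11,0,0,0.03,255],[-0.025,-0.07,0.13,0,0,0.07,255],[-0.04,-0.11,0.145,0,0,0.11,255],[-0.055,-0.15,0.16,0,0,0.16,255],[-0.07,-0.19,0.16,0,0,0.16,255],[-0.08,-0.23,0.16,0,0,0.16,255]])

```text
time_s: 5.55
position: [444.4, 36.6, 199.8]
tool_rot: [0.0, 0.989, 0.146, 0.001]
contact_force: [0.6, -0.3, 0.5]
finger_gap: 27.6
```

jog_arm(plan=[[-0.01,-0.03,0,0,0,0,255],[-0.022,-0.061,0,0,0,0,255],[-0.022,-0.061,0,0,0,0,255],[-0.022,-0.061,0,0,0,0,255],[-0.022,-0.061,0,0,0,0,255]])

```text
time_s: 6.05
position: [423.7, -22.2, 199.2]
tool_rot: [0.0, 0.989, 0.147, 0.0]
contact_force: [1.0, -0.3, -1.1]
finger_gap: 27.5
```

```bash
python3 - <<'E'
from h import *
import pickle
s=manip.get_state(); print(s['time_s'],s['position'],s['tool_rot'],s['contact_force'],s['finger_gap'])
im,p=snap('wrist')
cv2.imwrite('pics/w4.png',im); pickle.dump((p,s),open('w4.pkl','wb'))
cv2.imwrite('pics/w4v.png',cv2.resize(im[:,140:420],None,fx=1.42,fy=1.42,interpolation=cv2.INTER_CUBIC))
ts=rot(s['tool_rot'])
for a,c,bb,mm in blobs(mask(im,0,180,0,170,70),40):
    ys,xs=np.nonzero(mm); w=onplane(p,'wrist',np.c_[xs,ys],s['position'][2]+2)
    l=ts.inv().apply(w-s['position']); print(a,c,bb,cv2.minAreaRect(l[:,:2].astype(np.float32)))
E
```

```text
6.05 [423.67707523 -22.18241851 199.18585294] [1.04761467e-05 9.89177945e-01 1.46720114e-01 4.47756746e-04] [ 1.01460383 -0.28200319 -1.13653311] 27.519868343573823
753 [444.5   9. ] [414   0  53  28] ((120.98722839355469, 63.343505859375), (24.575847625732422, 11.727642059326172), 77.88732147216797)
130 [263.7  13.2] [260   5   9  17] ((114.15757751464844, -6.275850296020508), (2.837245464324951, 6.368281841278076), 89.69721221923828)
122 [300.7  13.7] [297   5   8  17] ((114.17314147949219, 6.68086051940918), (6.346832275390625, 2.492974281311035), 0.41579151153564453)
66 [233.3  37.5] [229  34  10   8] ((105.01566314697266, -17.101808547973633), (2.6732165813446045, 3.280682325363159), 2.8984694480895996)
64 [329.1  37.9] [325  34  10   9] ((104.97968292236328, 16.840778350830078), (2.9462552070617676, 3.183852195739746), 25.51264190673828)
1676 [508.5 140.7] [490  61  47 158] ((71.73394775390625, 102.5525894165039), (70.4001693725586, 15.442337036132812), 4.867700576782227)
871 [525.7 149.4] [511  87  27 115] ((72.05203247070312, 109.40526580810547), (53.24686813354492, 7.3709874
[... 294 characters left out ...]
58667755127)
53 [512.8 217.2] [506 213  12   8] ((37.775901794433594, 106.61333465576172), (3.4167091846466064, 7.090067386627197), 0.7549741268157959)
967 [279.2 299.9] [258 289  43  23] ((0.6855025291442871, -0.9361057281494141), (11.386012077331543, 17.891048431396484), 0.04014599695801735)
292 [549.4 379.8] [536 357  24  37] ((-96.02265167236328, 203.7890625), (23.53658676147461, 48.766605377197266), 52.84703826904297)
160 [179.6 382.4] [171 377  21  15] ((-55.46206283569336, -54.792903900146484), (16.219871520996094, 6.4820027351379395), 45.183773040771484)
128 [163.5 393.1] [153 384  18  16] ((-67.26336669921875, -65.791015625), (20.85969352722168, 4.97969913482666), 41.88104248046875)
```

View pics/w4v.png

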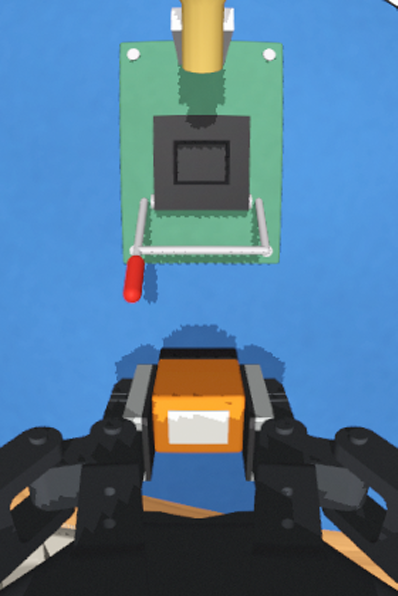

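```bash
python3 - <<'E'
from h import *
import pickle
p,s=pickle.load(open('w4.pkl','rb')); ts=rot(s['tool_rot'])
im=cv2.imread('pics/w4.png')
def f(pts,z):
    pts=(np.array(pts)+.5)/(398/280)-.5+[140,0]
    w=onplane(p,'wrist',pts,z); l=ts.inv().apply(w-s['position'])[:,:2]
    print(w.mean(0).round(1),l.mean(0).round(1),l.round(1).tolist(), (l[0]-l[3]).round(1),(l[1]-l[0]).round(1))
f([(153,116),(249,116),(249,210),(153,209)],30)
f([(175,140),(229,140),(229,184),(174,185)],30)
# subpixel: dark socket blob, in tool frame
m=mask(im,0,180,0,0,70,95); roi=np.zeros_like(m); roi[78:150,243:320]=1
b=max(blobs(m&roi,300),key=lambda b:b[0]); ys,xs=np.nonzero(b[3]); w=onplane(p,'wrist',np.c_[xs,ys],30)
print(b[2],cv2.minAreaRect(ts.inv().apply(w-s['position'])[:,:2].astype(np.float32)))
for a,c,bb,mm in blobs(mask(im,172,5,150,90),20):
    if c[0]<300: print('red',a,c,bb,rect(mm))
E
```

```text
[496.1  -1.4  30. ] [75.2  1.1] [[104.5, -28.3], [104.6, 30.4], [45.5, 31.1], [46.1, -29.0]] [58.4  0.6] [ 0.1 58.8]
[496.3  -1.7  30. ] [75.3  1.5] [[89.2, -14.9], [89.2, 18.2], [61.7, 18.4], [61.1, -15.7]] [28.1  0.8] [ 0.1 33.1]
[248  81  68  67] ((75.2410888671875, 1.375162124633789), (59.01918029785156, 58.837005615234375), 89.98790740966797)
red 366 [234.  196.2] [227 180  15  33] ((233.8960418701172, 196.03961181640625), (12.139453887939453, 32.537715911865234), 5.710593223571777)
```

jog_arm(plan=[[0.036,0.01,0,0,0,0,255],[0.072,0.0195,0,0,0,0,255],[0.072,0.0195,-0.04,0,0,0,255],[0.072,0.0195,-0.08,0,0,0,255],[0.072,0.0195,-0.11,0,0,0,255],[0.072,0.0195,-0.127,0,0,0,255],[0.072,0.0195,-0.127,0,0,0,255],[0.072,0.0195,-0.127,0,0,0,255]])

```text
time_s: 6.9
position: [495.6, -2.4, 72.1]
tool_rot: [-0.0, 0.989, 0.147, -0.0]
contact_force: [0.2, 0.8, 0.8]
finger_gap: 27.5
```

```bash
python3 - <<'E'
from h import *
import pickle
s=manip.get_state(); print(s['time_s'],s['position'],s['tool_rot'],s['contact_force'],s['finger_gap'])
im,p=snap('wrist')
cv2.imwrite('pics/w5.png',im); pickle.dump((p,s),open('w5.pkl','wb'))
cv2.imwrite('pics/w5v.png',cv2.resize(im[100:400,140:420],(560,600),interpolation=cv2.INTER_CUBIC))
E
```

```text
6.9 [495.59229167  -2.43875041  72.11867152] [-2.85548117e-04  9.89140885e-01  1.46970139e-01 -8.28260795e-05] [0.23044359 0.80426407 0.7809276 ] 27.52306206400955
```

View pics/w5v.png

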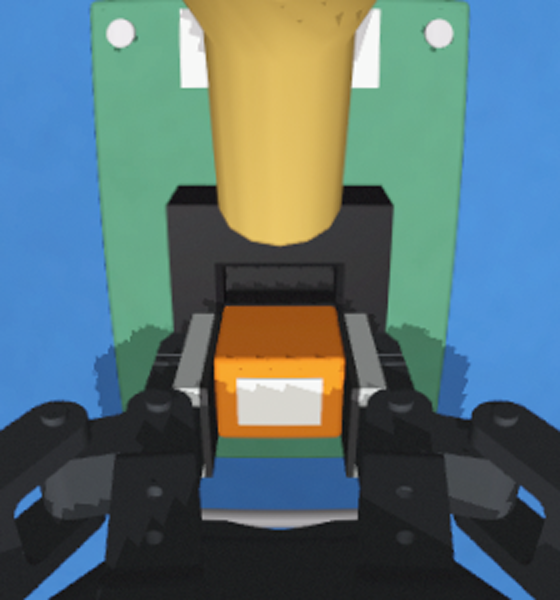

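jog_arm(plan=[[0,0,-0.003,0,0,0,255],[0,0,-0.006,0,0,0,255],[0,0,-0.009,0,0,0,255],[0,0,-0.011,0,0,0,255],[0,0,-0.013,0,0,0,255],[0,0,-0.013,0,0,0,255]])

```text
time_s: 7.55
position: [495.5, -3.3, 58.7]
tool_rot: [-0.0, 0.989, 0.146, 0.0]
contact_force: [2.0, 0.5, -1.2]
finger_gap: 27.4
```

jog_arm(plan=[[0,0,-0.001,0,0,0,255],[0,0,-0.002,0,0,0,255],[0,0,-0.003,0,0,0,255],[0,0,-0.0035,0,0,0,255],[0,0,-0.0035,0,0,0,255]])

```text
time_s: 8.05
position: [495.6, -3.3, 55.9]
tool_rot: [0.0, 0.989, 0.146, 0.0]
contact_force: [-2.6, 0.2, 17.4]
finger_gap: 27.3
```

jog_arm(plan=[[0,0,0.001,0,0,0,110],[0,0,0.001,0,0,0,110],[0,0,0.001,0,0,0,110],[0,0,0.001,0,0,0,110],[0,0,0.03,0,0,0,110],[0,0,0.06,0,0,0,110],[0,0,0.1,0,0,0,110],[0,0,0.14,0,0,0,110]])

```text
time_s: 8.85
position: [494.8, -3.2, 196.5]
tool_rot: [-0.0, 0.989, 0.146, -0.0]
contact_force: [1.0, -0.1, 0.1]
finger_gap: 48.7
```

jog_arm(plan=[[-0.036,-0.01,0,0,0,0,255],[-0.072,-0.02,0,0,0,0,255],[-0.072,-0.02,0,0,0,0,255],[-0.072,-0.02,0,0,0,0,255],[-0.072,-0.02,0,0,0,0,255]])

```text
time_s: 9.35
position: [424.0, -23.1, 195.4]
tool_rot: [-0.0, 0.989, 0.146, 0.0]
contact_force: [-0.1, -0.1, 1.1]
finger_gap: 0.5
```

```bash
python3 - <<'E'
from h import *
import pickle
s=manip.get_state(); print(s['time_s'],s['position'],s['tool_rot'],s['contact_force'],s['finger_gap'])
im,p=snap('wrist')
cv2.imwrite('pics/w6.png',im); pickle.dump((p,s),open('w6.pkl','wb'))
cv2.imwrite('pics/w6v.png',cv2.resize(im[0:300,140:420],(560,600),interpolation=cv2.INTER_CUBIC))
F=R.from_euler('z',0.2937); O=np.array([496.1,-2.3,0])
ts=rot(s['tool_rot'])
for z in (54,58):
  for a,c,bb,mm in blobs(mask(im,0,180,0,170,70),300):
    if 230<c[0]<320 and c[1]<150:
        ys,xs=np.nonzero(mm); w=onplane(p,'wrist',np.c_[xs,ys],z); print(z,c,bb,cv2.minAreaRect(F.inv().apply(w-O)[:,:2].astype(np.float32)))
# bail grip: far end of the red blob; ray x plane y_f=37
for a,c,bb,mm in blobs(mask(im,172,5,150,90),100):
    if c[0]<300:
        r=rect(mm); print('red',a,c,bb,r)
        q=cv2.boxPoints(r); q=q[np.argsort(q[:,1])]
        for nm,uv in (('near',(q[0]+q[1])/2),('far',(q[2]+q[3])/2)):
            o=F.inv().apply(p['xyz']-O); v=F.inv().apply(rays(p,'wrist',uv))[0]; X=o+v*((37-o[1])/v[1])
            print(nm,uv,'plane y37',X.round(1))
        a0=np.linspace(0.7,1.4,15); G=np.c_[-25+78*np.cos(np.radians(65)+a0),0*a0+37,22+78*np.sin(np.radians(65)+a0)]
        print(np.c_[a0,proj(p,'wrist',F.apply(G)+O)].round(2).tolist())
E
```

```text
9.35 [424.0250652  -23.13694197 195.44776482] [-1.11194963e-04  9.89225862e-01  1.46396972e-01  3.30483047e-04] [-0.10082138 -0.11749481  1.06123117] 0.47030870725288265
54 [281.8 116.4] [270 109  24  16] ((-1.4771909713745117, -0.10894393920898438), (12.05099868774414, 18.18544578552246), 0.08057495206594467)
58 [281.8 116.4] [270 109  24  16] ((-1.4173259735107422, -0.07856178283691406), (11.865983963012695, 17.906251907348633), 0.08057612925767899)
red 381 [232.1 197.4] [225 181  15  34] ((232.0648193359375, 197.4488067626953), (12.268330574035645, 33.35817337036133), 6.709837436676025)
near [234.01363 180.88396] plane y37 [-50.8  37.   67.7]
far [230.11601 214.01366] plane y37 [-69.4  37.   94.2]
[[0.7, 228.02, 182.23], [0.75, 228.47, 187.13], [0.8, 228.96, 191.8], [0.85, 229.47, 196.23], [0.9, 230.01, 200.39], [0.95, 230.58, 204.29], [1.0, 231.16, 207.9], [1.05, 231.76, 211.22], [1.1, 232.37, 214.26], [1.15, 232.98, 217.0], [1.2, 233.6, 219.45], [1.25, 234.22, 221.62], [1.3, 234.84, 223.5], [1.35, 235.46, 225.11], [1.4, 236.06, 226.44]]
```

View pics/w6v.png

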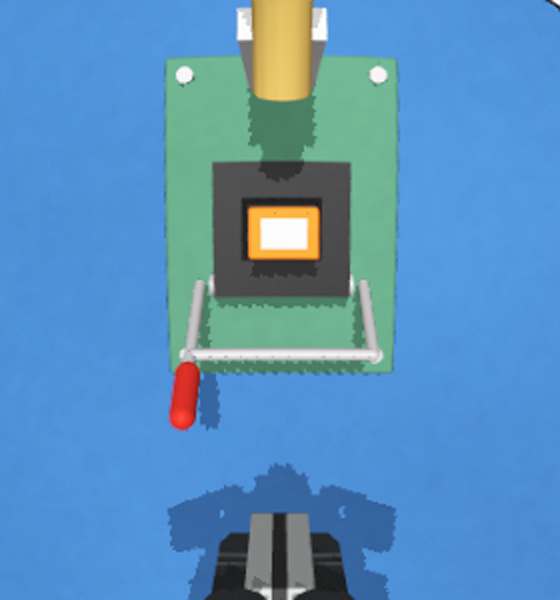

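jog_arm(plan=[[-0.01,0.01,0,-0.036,0.12,0,255],[-0.02,0.02,0,-0.072,0.239,0,255],[-0.0276,0.0293,-0.02,-0.072,0.239,0,255],[-0.0276,0.0293,-0.04,-0.072,0.239,0,255],[-0.0276,0.0293,-0.04,-0.072,0.239,0,255],[-0.0276,0.0293,-0.04,-0.072,0.239,0,255]])

```text
time_s: 10.0
position: [396.0, 6.2, 155.4]
tool_rot: [0.018, 0.981, 0.145, -0.124]
contact_force: [-0.4, -0.3, -0.3]
finger_gap: -0.2
```

```bash
python3 - <<'E'
from h import *
s=manip.get_state(); print(s['time_s'],s['position'],rot(s['tool_rot']).as_matrix().round(3),s['qpos'].round(2),s['contact_force'])
E
```

```text
10.0 [396.01855695   6.24893255 155.3587594 ] [[ 0.927  0.29  -0.237]
 [ 0.281 -0.957 -0.071]
 [-0.248 -0.001 -0.969]] [ 0.31  0.29 -0.58  2.12  0.19  1.04 -1.66] [-0.41753196 -0.25926472 -0.26969798]
```

jog_arm(plan=[[0,0,-0.025,0,0,0,255],[0,0,-0.0515,0,0,0,255],[0,0,-0.0515,0,0,0,255],[0.0115,0.0035,-0.0515,0,0,0,255],[0.023,0.007,-0.0515,0,0,0,255],[0.033,0.01,-0.0515,0,0,0,255],[0.043,0.013,-0.0515,0,0,0,255]])

```text
time_s: 10.7
position: [440.3, 19.4, 104.6]
tool_rot: [0.018, 0.982, 0.145, -0.122]
contact_force: [0.3, -0.0, 0.4]
finger_gap: -0.2
```

jog_arm(plan=[[0.0096,0.0029,0,0,0,0,255],[0.0172,0.0052,0,0,0,0,255],[0.0239,0.0072,0,0,0,0,255],[0.0287,0.0087,0,0,0,0,255],[0.0325,0.0098,0,0,0,0,255],[0.0325,0.0098,0,0,0,0,255]])

```text
time_s: 11.3
position: [471.5, 28.9, 103.7]
tool_rot: [0.018, 0.982, 0.145, -0.123]
contact_force: [0.4, 0.9, 0.2]
finger_gap: 0.2
```

```bash
python3 - <<'E'
from h import *
s=manip.get_state(); F=R.from_euler('z',0.2937); O=np.array([496.1,-2.3,0])
print(s['time_s'],F.inv().apply(s['position']-O),F.inv().apply(s['contact_force']))
im,p=snap('wrist'); cv2.imwrite('pics/w7.png',im)
for a,c,bb,mm in blobs(mask(im,172,5,150,60),50): print('red',a,c,bb)
E
```

```text
11.3 [-14.47528826  37.01280101 103.74315535] [0.62872648 0.77301679 0.2045043 ]
red 670 [279.2 249.8] [268 232  23  36]
```

Continue to the stop (expected at about x_f = -9) in small steps.

jog_arm(plan=[[0.0019,0.0006,0,0,0,0,255],[0.0038,0.0012,0,0,0,0,255],[0.0048,0.0014,0,0,0,0,255],[0.0057,0.0017,0,0,0,0,255],[0.0057,0.0017,0,0,0,0,255]])

```text
time_s: 11.85
position: [477.0, 30.5, 103.8]
tool_rot: [0.018, 0.982, 0.145, -0.123]
contact_force: [-0.1, 0.2, 0.6]
finger_gap: 0.0
```

jog_arm(plan=[[0.001,0.0003,0,0,0,0,255],[0.0019,0.0006,0,0,0,0,255],[0.0029,0.0009,0,0,0,0,255],[0.0029,0.0009,0,0,0,0,255]])

```text
time_s: 12.25
position: [478.4, 30.9, 103.5]
tool_rot: [0.018, 0.981, 0.145, -0.125]
contact_force: [-8.0, -2.2, 1.3]
finger_gap: -0.1
```

```bash
python3 - <<'E'
from h import *
s=manip.get_state(); F=R.from_euler('z',0.2937); O=np.array([496.1,-2.3,0])
print(s['time_s'],F.inv().apply(s['position']-O),F.inv().apply(s['contact_force']))
im,p=snap('wrist'); cv2.imwrite('pics/w8.png',im)
for a,c,bb,mm in blobs(mask(im,172,5,150,60),50): print('red',a,c,bb)
cv2.imwrite('pics/w8v.png',im[60:420,120:440])
E
```

```text
12.25 [ -7.30772981  36.86843278 103.47055163] [-8.31877293  0.17562047  1.25754985]
red 573 [278.9 249.8] [268 234  23  32]
```

View pics/w8v.png

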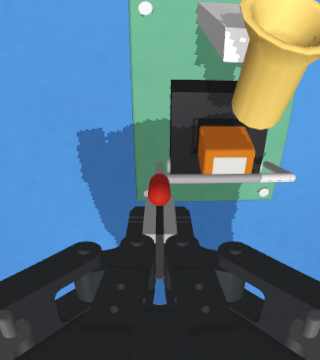

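jog_arm(plan=[[-0.01,-0.003,0,0,0,0,255],[-0.022,-0.0066,0,0,0,0,255],[-0.03,-0.009,0.03,0,0,0,255],[-0.03,-0.009,0.07,0.036,-0.12,0,255],[-0.03,-0.009,0.11,0.072,-0.239,0,255],[-0.03,-0.009,0.115,0.072,-0.239,0,255],[-0.03,-0.009,0.115,0.072,-0.239,0,255]])

```text
time_s: 13.0
position: [449.6, 21.6, 220.4]
tool_rot: [0.001, 0.989, 0.146, 0.002]
contact_force: [0.7, -0.1, -0.2]
finger_gap: 0.2
```

```bash
python3 - <<'E'
from h import *
s=manip.get_state(); F=R.from_euler('z',0.2937); O=np.array([496.1,-2.3,0])
print(s['time_s'],s['position'],F.inv().apply(s['position']-O),s['tool_rot'])
im,p=snap('wrist'); cv2.imwrite('pics/w9.png',im)
for a,c,bb,mm in blobs(mask(im,172,5,150,60),50): print('red',a,c,bb)
a0=np.array([0,.05,.1]); 
for r in (56,67,78,83):
  G=np.c_[-25+r*np.cos(np.radians(65)+a0),0*a0+37,22+r*np.sin(np.radians(65)+a0)]
  print(r,np.c_[a0,proj(p,'wrist',F.apply(G)+O)].round(2).tolist())
E
```

```text
13.0 [449.58600975  21.5673335  220.38480184] [-37.61273652  36.31092052 220.38480184] [0.00125468 0.98932735 0.14569618 0.00156151]
red 196 [277.6 156.9] [272 148  13  19]
56 [[0.0, 278.75, 161.78], [0.05, 278.75, 165.05], [0.1, 278.76, 168.37]]
67 [[0.0, 278.76, 157.92], [0.05, 278.77, 161.97], [0.1, 278.78, 166.11]]
78 [[0.0, 278.78, 153.72], [0.05, 278.8, 158.63], [0.1, 278.81, 163.64]]
83 [[0.0, 278.79, 151.7], [0.05, 278.81, 157.02], [0.1, 278.82, 162.45]]
```

jog_arm(plan=[[0.017,-0.036,0,0,0,0,0],[0.034,-0.072,0,0,0,0,0],[0.051,-0.108,0,0,0,-0.02,0],[0.068,-0.144,0,0,0,-0.04,0],[0.085,-0.18,0,0,0,-0.06,0],[0.102,-0.216,-0.02,0,0,-0.076,0],[0.119,-0.252,-0.04,0,0,-0.076,0],[0.145,-0.287,-0.06,0,0,-0.076,0]])

```text
time_s: 13.85
position: [594.1, -265.9, 154.9]
tool_rot: [-0.001, 0.994, 0.109, -0.002]
contact_force: [0.3, -0.2, 0.7]
finger_gap: 85.9
```

jog_arm(plan=[[0,0,0,0,0,0,0],[0,0,0,0,0,0,0],[0,0,0,0,0,0,0]])

```text
time_s: 14.15
position: [594.5, -263.2, 157.2]
tool_rot: [-0.001, 0.994, 0.109, -0.001]
contact_force: [0.5, -0.2, 0.0]
finger_gap: 85.3
```

```bash
python3 - <<'E'
from h import *
import pickle
s=manip.get_state(); print(s['time_s'],s['position'],s['tool_rot'],'yaw',2*np.arctan2(s['tool_rot'][2],s['tool_rot'][1]))
im,p=snap('wrist'); pickle.dump((p,s),open('w10.pkl','wb'))
cv2.imwrite('pics/w10.png',im)
for a,c,bb,mm in blobs(mask(im,17,32,120,100),30):
    print('yel',a,c,bb,onplane(p,'wrist',c,45)[0].round(1))
H=hsv(im); dk=(H[...,2]<60)
for a,c,bb,mm in blobs(dk,400): print('dark',a,c,bb)
E
```

```text
14.15 [ 594.50932986 -263.2372315   157.24842962] [-9.33886417e-04  9.94005560e-01  1.09320240e-01 -1.07732437e-03] yaw 0.21907855451883124
yel 559 [283.3 258.2] [265 245  38  24] [ 560.9 -272.9   45. ]
yel 48 [  8.5 251. ] [  0 248  16  12] [493.6   6.1  45. ]
yel 79 [282.5 346.2] [279 341   8  11] [ 471.3 -292.6   45. ]
dark 2018 [283.9 199.9] [275 147  20 108]
dark 1749 [ 31.6 233.2] [  0 211  60  51]
dark 38494 [278.7 369.5] [ 10 268 540 152]
```

View pics/w10.png

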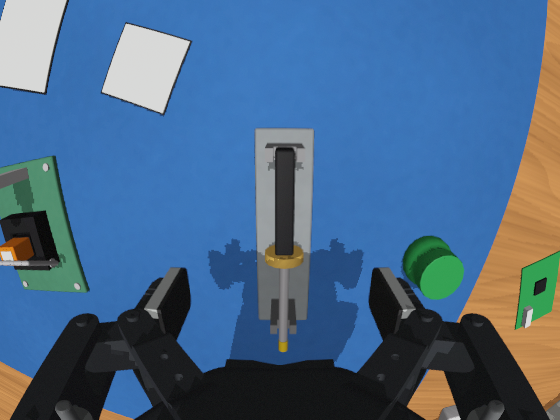

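```bash
python3 - <<'E'
from h import *
import pickle
p,s=pickle.load(open('w10.pkl','rb')); im=cv2.imread('pics/w10.png'); ts=rot(s['tool_rot'])
m=hsv(im)[...,2]<60; roi=np.zeros_like(m); roi[140:256,268:300]=1
b=max(blobs(m&roi,300),key=lambda b:b[0]); ys,xs=np.nonzero(b[3]); w=onplane(p,'wrist',np.c_[xs,ys],55)[:,:2]
r=cv2.minAreaRect(w.astype(np.float32)); print(r)
for lo,hi in((150,175),(225,250)):
    k=(ys>=lo)&(ys<hi); print(lo,w[k].mean(0), ts.inv().apply(np.c_[w[k],0*w[k][:,:1]+55]-s['position']).mean(0))
y=mask(im,17,32,120,100); roi=np.zeros_like(y); roi[330:360,270:300]=1; yy,xx=np.nonzero(y&roi)
t=onplane(p,'wrist',np.c_[xx,yy],47); print('tip blob',t.mean(0), 'low end',onplane(p,'wrist',[[xx[yy==yy.max()].mean(),yy.max()+.5]],45))
E
```

```text
((607.9618530273438, -262.88677978515625), (79.5328369140625, 13.336122512817383), 12.323565483093262)
150 [ 636.58025148 -256.36657933] [ 42.75657479   2.65067982 102.16045651]
225 [ 582.46828473 -268.04830607] [-12.60070279   2.29313468 102.26846233]
tip blob [ 473.00239201 -292.2418521    47.        ] low end [[ 464.75310492 -294.58600778   45.        ]]
```

jog_arm(plan=[[0.0006,-0.003,-0.03,0,0,0,0],[0.0006,-0.003,-0.06,0,0,0,0],[0.0006,-0.003,-0.09,0,0,0,0],[0.0006,-0.003,-0.109,0,0,0,0],[0.0006,-0.003,-0.109,0,0,0,100],[0.0006,-0.003,-0.109,0,0,0,200],[0.0006,-0.003,-0.109,0,0,0,255],[0.0006,-0.003,-0.109,0,0,0,255]], grip_force=90)

```text
time_s: 15.0
position: [596.1, -267.8, 51.3]
tool_rot: [0.001, 0.994, 0.109, 0.001]
contact_force: [1.3, -0.2, -0.6]
finger_gap: 28.1
```

jog_arm(plan=[[0,0,0,0,0,0,255],[0,0,0,0,0,0,255],[0,0,0,0,0,0,255]])

```text
time_s: 15.3
position: [595.9, -268.0, 51.1]
tool_rot: [0.0, 0.994, 0.109, 0.001]
contact_force: [-2.2, -0.5, 9.5]
finger_gap: 12.6
```

jog_arm(plan=[[0,0,0.01,0,0,0,255],[0,0,0.03,0,0,0,255],[0,0,0.06,0,0,0,255],[0,0,0.09,0,0,0,255],[0,0,0.12,0,0,0,255],[0,0,0.15,0,0,0,255],[0,0,0.15,0,0,0,255],[0,0,0.15,0,0,0,255]])

```text
time_s: 16.1
position: [595.5, -267.7, 200.9]
tool_rot: [0.0, 0.994, 0.109, 0.001]
contact_force: [-0.1, 0.1, -2.2]
finger_gap: 12.1
```

```bash
python3 - <<'E'
from h import *
import pickle
s=manip.get_state(); print(s['time_s'],s['position'],s['tool_rot'],s['finger_gap'],s['contact_force'],s['ft_torque'])
im,p=snap('wrist'); pickle.dump((p,s),open('w11.pkl','wb')); cv2.imwrite('pics/w11.png',im)
for a,c,bb,mm in blobs(mask(im,17,32,120,100),30):
  if 200<c[0]<360:
    r=rect(mm); print('yel',a,c,bb,r)
ts=rot(s['tool_rot'])
# predicted pixels for gauge at tool x=13-g, z=6
for nm,g in (('collar front',48),('collar back',40),('tip',143),('tipstart',130),('rear',-40)):
    print(nm,proj(p,'wrist',ts.apply([13-g,0,6])+s['position']).round(1), 'top10',proj(p,'wrist',ts.apply([13-g,0,-4])+s['position']).round(1))
top,q=snap('top'); sc,q2=snap('scene'); cv2.imwrite('pics/t11.png',top); cv2.imwrite('pics/s11.png',sc)
for n,i,qq in(('top',top,q),('scene',sc,q2)):
  X=ts.apply([[13-40,0,6],[13-143,0,6]])+s['position']; print(n,proj(qq,n,X).round(1))
  for a,c,bb,mm in blobs(mask(i,17,32,120,100),3):
    if np.linalg.norm(c-proj(qq,n,X),axis=1).min()<40: print(a,c,bb)
E
```

```text
16.1 [ 595.4989886  -267.74915389  200.89216488] [4.52773765e-04 9.94082812e-01 1.08622057e-01 6.37927827e-04] 12.14162028623767 [-0.12371577  0.13926338 -2.15630149] [-0.04504451 -0.01619019  0.02791635]
yel 675 [279.1 354.3] [258 338  43  27] ((279.0, 351.0), (26.0, 42.0), 90.0)
collar front [[281.  349.6]] top10 [[281.1 363.1]]
collar back [[281.1 337.7]] top10 [[281.2 351.1]]
tip [[280.6 445.8]] top10 [[280.7 457.6]]
tipstart [[280.7 436.4]] top10 [[280.7 448.5]]
rear [[281.5 174.2]] top10 [[281.7 179.5]]
top [[390.6 190.8]
 [400.5 232.7]]
28 [391.8 194. ] [387 192  11   5]
14 [400.4 231.7] [399 230   4   5]
scene [[176.7 147.6]
 [193.2 127. ]]
9 [192.9 126.7] [192 125   3   4]
```

```bash
python3 - <<'E'
from h import *
import pickle
p,s=pickle.load(open('w10.pkl','rb')); im=cv2.imread('pics/w10.png'); print(im[242:274:2,284].tolist()); print(im[142:156,284,2].tolist())
o=np.array([608,-262.9]); u=-np.array([np.cos(.2155),np.sin(.2155)])
for nm,row,z in (('rear top edge',147.5,55),('handle front top',255,55),('collar front top',269,60.5)):
    X=onplane(p,'wrist',[[284,row]],z)[0]; print(nm,X.round(1),'g=',((X[:2]-o)@u).round(1))
p,s=pickle.load(open('w11.pkl','rb')); im=cv2.imread('pics/w11.png'); print(im[330:384:2,281].tolist())
E
```

```text
[[42, 41, 41], [42, 42, 40], [44, 42, 43], [45, 42, 45], [44, 42, 42], [42, 39, 41], [35, 34, 35], [45, 98, 124], [38, 82, 105], [67, 141, 173], [68, 143, 175], [67, 140, 171], [65, 136, 168], [75, 132, 161], [139, 137, 139], [138, 136, 138]]
[142, 100, 69, 70, 77, 51, 14, 15, 28, 38, 50, 53, 55, 52]
rear top edge [ 646.3 -253.9   55. ] g= -39.4
handle front top [ 568.3 -271.6   55. ] g= 40.6
collar front top [ 559.5 -273.6   60.5] g= 49.6
[[37, 36, 36], [38, 35, 37], [35, 34, 35], [36, 35, 35], [33, 33, 33], [36, 34, 34], [38, 36, 37], [36, 34, 34], [35, 34, 35], [36, 35, 35], [30, 31, 30], [49, 100, 124], [49, 100, 124], [48, 99, 125], [49, 99, 125], [82, 163, 196], [86, 169, 202], [85, 167, 200], [32, 30, 30], [31, 30, 29], [29, 27, 25], [34, 31, 31], [32, 31, 29], [33, 30, 29], [31, 31, 29], [30, 29, 28], [34, 32, 30]]
```

```bash
python3 - <<'E'
from h import *
import pickle
F=R.from_euler('z',0.2937); O=np.array([496.6,-2.0,0])
for f,pk in (('w2','w2.pkl'),('w4','w4.pkl')):
    q=pickle.load(open(pk,'rb')); p=q if isinstance(q,dict) else q[0]
    im=cv2.imread(f'pics/{f}.png'); m=mask(im,17,32,120,90)&(np.arange(420)[:,None]<90)&(np.abs(np.arange(560)-280)<35)[None]
    M=F.apply([87,0,113.5])+O
    print(f,'mouth pred px',proj(p,'wrist',M).round(1),'lower end pred',proj(p,'wrist',F.apply([48,0,91])+O).round(1), 'rim L/R pred',proj(p,'wrist',F.apply([[87,15.5,113.5],[87,-15.5,113.5]])+O).round(1).tolist())
    for r in range(0,75,5):
        xs=np.nonzero(m[r])[0]
        if len(xs): print(r,xs.min(),xs.max(),(xs.min()+xs.max())/2,end=' | ')
    print()
s=manip.get_state(); print(s['position'])
C=rot(s['tool_rot']).as_matrix()
gx=F.apply([np.cos(np.pi/6),0,np.sin(np.pi/6)]); tz=F.apply([.5,0,-np.cos(np.pi/6)]); T=np.c_[gx,np.cross(tz,gx),tz]
print('rotvec',R.from_matrix(T@C.T).as_rotvec().round(4)); M=F.apply([87,0,113.5])+O
print('yaw only',R.from_matrix(F.as_matrix()@np.diag([1,-1,-1])@C.T).as_rotvec().round(4),'tilt',(F.apply([0,-np.pi/6,0])).round(4))
for t in (120,0): print(t,(M+(t+35)*gx-6*tz).round(1))
print('gx',gx.round(4),'y',F.apply([0,1,0]).round(4),'tz',tz.round(4))
E
```

```text
w2 mouth pred px [[282.7  20.9]] lower end pred [[282.9  63.8]] rim L/R pred [[265.9, 21.1], [299.4, 20.9]]
20 270 294 282.0 | 25 268 295 281.5 | 30 271 293 282.0 | 35 273 291 282.0 | 40 273 291 282.0 | 45 273 291 282.0 | 50 273 291 282.0 | 55 273 291 282.0 | 60 273 292 282.5 | 65 274 291 282.5 | 
w4 mouth pred px [[283.5 -16.6]] lower end pred [[283.1  46.4]] rim L/R pred [[258.9, -16.3], [308.2, -16.0]]
0 267 298 282.5 | 5 268 296 282.0 | 10 269 296 282.5 | 15 269 296 282.5 | 20 269 296 282.5 | 25 268 296 282.0 | 30 268 296 282.0 | 35 268 296 282.0 | 40 268 296 282.0 | 45 269 296 282.5 | 50 274 290 282.0 | 
[ 594.80994728 -267.46359908  198.86865218]
rotvec [ 0.1319 -0.5082  0.0739]
yaw only [-0.0006 -0.0015  0.0759] tilt [ 0.1516 -0.5012  0.    ]
120 [705.5  61.2 196.2]
0 [606.   31.1 136.2]
gx [0.8289 0.2507 0.5   ] y [-0.2895  0.9572  0.    ] tz [ 0.4786  0.1447 -0.866 ]
```

jog_arm(plan=[[0,0.02,0.04,0,0,0,255],[0.01,0.06,0.06,0,0,0,255],[0.025,0.105,0.06,0,0,0,255],[0.04,0.15,0.06,0,0,0,255],[0.055,0.195,0.06,0,0,0,255],[0.075,0.24,0.06,0,0,0,255],[0.093,0.285,0.06,0,0,0,255],[0.111,0.329,0.06,0,0,0,255]])

```text
time_s: 17.05
position: [706.5, 63.3, 258.6]
tool_rot: [-0.0, 0.994, 0.109, -0.001]
contact_force: [0.1, -0.3, -0.9]
finger_gap: 12.2
```

jog_arm(plan=[[0,0,0,0.02,-0.1,0.02,255],[0,0,0,0.05,-0.2,0.04,255],[0,0,0,0.08,-0.3,0.055,255],[0,0,0,0.11,-0.41,0.065,255],[0,0,0,0.1319,-0.5082,0.0739,255],[0,0,0,0.1319,-0.5082,0.0739,255],[0,0,0,0.1319,-0.5082,0.0739,255],[0,0,0,0.1319,-0.5082,0.0739,255]])

```text
time_s: 17.85
position: [707.1, 61.7, 259.9]
tool_rot: [-0.038, 0.956, 0.141, 0.256]
contact_force: [-0.3, 0.0, -1.1]
finger_gap: 12.6
```

```bash
cat > rel.py <<'E'
from h import *
F=R.from_euler('z',0.2937); O=np.array([496.6,-2.0,0])
s=manip.get_state(); C=rot(s['tool_rot']).as_matrix()
gx=F.apply([np.cos(np.pi/6),0,np.sin(np.pi/6)]); tz=F.apply([.5,0,-np.cos(np.pi/6)]); T=np.c_[gx,np.cross(tz,gx),tz]
M=F.apply([87,0,113.5])+O
col=s['position']+C@[-35,0,6]; d=T.T@(col-M)
print(s['time_s'],s['position'],'collar rel mouth along/side/normal',d.round(1),'rot err',R.from_matrix(T@C.T).as_rotvec().round(4),'to t=120',(M+155*gx-6*tz-s['position']).round(1))
print('F along axes',(T.T@s['contact_force']).round(1),s['finger_gap'],s['ft_torque'].round(2))
E
python3 rel.py
```

```text
17.85 [707.07637125  61.71779564 259.93043331] collar rel mouth along/side/normal [ 1.533e+02 -1.000e-01 -5.440e+01] rot err [ 0.0003 -0.0003  0.0004] to t=120 [ -1.6  -0.5 -63.7]
F along axes [-0.8 -0.1  0.8] 12.647420794059004 [-0.19  0.62 -0.08]
```

jog_arm(plan=[[-0.0016,-0.0005,-0.025,0,0,0,255],[-0.0016,-0.0005,-0.05,0,0,0,255],[-0.0016,-0.0005,-0.0637,0,0,0,255],[-0.0016,-0.0005,-0.0637,0,0,0,255],[-0.0016,-0.0005,-0.0637,0,0,0,255]])

```text
time_s: 18.35
position: [705.4, 61.5, 196.7]
tool_rot: [-0.038, 0.955, 0.141, 0.257]
contact_force: [-0.2, 0.1, -0.7]
finger_gap: 12.5
```

```bash
cat rel.py > ck.py; cat >> ck.py <<'E'
tip=col-C@[95,0,0]
for n in('top','scene'):
    im,p=snap(n); cv2.imwrite(f'pics/{n}_12.png',im)
    print(n,'tip end/tip mid/mouth',proj(p,n,[tip,tip+6*gx,M]).round(1).tolist())
    for a,c,bb,mm in blobs(mask(im,17,32,110,90),3):
        if np.linalg.norm(c-proj(p,n,tip))<50: print(a,c,bb,rect(mm))
a=cv2.imread('pics/top_12.png')[160:230,230:340]; b=cv2.imread('pics/scene_12.png')[160:240,220:330]
cv2.imwrite('pics/v12.png',cv2.vconcat([cv2.resize(i,(i.shape[1]*4,280),interpolation=cv2.INTER_CUBIC) for i in(a,b)]))
E
python3 ck.py
```

```text
18.35 [705.44945331  61.4997292  196.70708531] collar rel mouth along/side/normal [120.3  -0.3  -0.4] rot err [ 0.0001  0.0015 -0.0001] to t=120 [ 0.  -0.3 -0.5]
F along axes [-0.5 -0.2  0.5] 12.467755369363172 [-0.15  0.61 -0.01]
top tip end/tip mid/mouth [[266.0, 181.0], [265.4, 178.9], [268.6, 189.7]]
scene tip end/tip mid/mouth [[273.9, 212.5], [273.4, 213.1], [275.6, 210.3]]
14 [277.9 204.7] [276 203   5   4] ((278.0, 204.5), (3.0, 4.0), 90.0)
16 [263.6 216.6] [261 215   6   4] ((263.65380859375, 216.73074340820312), (2.4961509704589844, 5.824352264404297), 56.3099365234375)
```

jog_arm(plan=[[-0.0066,-0.002,-0.004,0,0,0,255],[-0.0133,-0.004,-0.008,0,0,0,255],[-0.0199,-0.006,-0.012,0,0,0,255],[-0.0249,-0.0075,-0.015,0,0,0,255],[-0.0298,-0.009,-0.018,0,0,0,255],[-0.0332,-0.01,-0.02,0,0,0,255],[-0.0365,-0.011,-0.022,0,0,0,255],[-0.0365,-0.011,-0.022,0,0,0,255]])

```text
time_s: 19.25
position: [667.9, 49.7, 173.8]
tool_rot: [-0.038, 0.955, 0.141, 0.257]
contact_force: [-0.4, -0.2, -0.9]
finger_gap: 12.2
```

```bash
python3 rel.py
```

```text
19.25 [667.87925865  49.71018047 173.78595913] collar rel mouth along/side/normal [74.7  0.1 -0.2] rot err [0.0005 0.001  0.0006] to t=120 [37.6 11.5 22.4]
F along axes [-0.8  0.1  0.6] 12.160261753882397 [-0.17  0.66  0.02]
```

jog_arm(plan=[[-0.0066,-0.002,-0.004,0,0,0,255],[-0.0133,-0.004,-0.008,0,0,0,255],[-0.0199,-0.006,-0.012,0,0,0,255],[-0.0265,-0.008,-0.016,0,0,0,255],[-0.0265,-0.008,-0.016,0,0,0,255]])

```text
time_s: 19.75
position: [640.5, 41.3, 157.2]
tool_rot: [-0.037, 0.956, 0.141, 0.256]
contact_force: [0.2, -0.8, -1.0]
finger_gap: 12.7
```

```bash
python3 rel.py
```

```text
19.75 [640.53759283  41.33778854 157.22607635] collar rel mouth along/side/normal [41.7  0.2 -0.2] rot err [0.0008 0.0001 0.0008] to t=120 [65.  19.8 39. ]
F along axes [-0.5  0.9  0.8] 12.685415086739008 [-0.23  0.61  0.  ]
```

jog_arm(plan=[[-0.0066,-0.002,-0.004,0,0,0,255],[-0.0133,-0.004,-0.008,0,0,0,255],[-0.0199,-0.006,-0.012,0,0,0,255],[-0.0249,-0.0075,-0.015,0,0,0,255],[-0.0265,-0.008,-0.016,0,0,0,255],[-0.0265,-0.008,-0.016,0,0,0,255]])

```text
time_s: 20.35
position: [614.6, 33.5, 141.7]
tool_rot: [-0.038, 0.955, 0.141, 0.256]
contact_force: [0.2, 0.6, -1.1]
finger_gap: 12.2
```

```bash
python3 rel.py
```

```text
20.35 [614.6397888   33.53019411 141.65407222] collar rel mouth along/side/normal [10.5  0.2 -0.2] rot err [0.0003 0.0009 0.0007] to t=120 [90.8 27.6 54.5]
F along axes [-0.3 -0.5  1.1] 12.211322250581627 [-0.19  0.61 -0.03]
```

jog_arm(plan=[[-0.0033,-0.001,-0.002,0,0,0,255],[-0.0058,-0.0018,-0.0035,0,0,0,255],[-0.0075,-0.0023,-0.0045,0,0,0,255],[-0.0083,-0.0025,-0.005,0,0,0,255],[-0.0091,-0.0028,-0.0055,0,0,0,255],[-0.0091,-0.0028,-0.0055,0,0,0,255]])

```text
time_s: 20.95
position: [607.7, 31.6, 137.8]
tool_rot: [-0.038, 0.955, 0.141, 0.258]
contact_force: [7.3, 1.5, -0.8]
finger_gap: 12.3
```

```bash
python3 rel.py
```

```text
20.95 [607.73076242  31.59239703 137.83370439] collar rel mouth along/side/normal [ 2.4  0.  -0.4] rot err [-0.0008  0.0048  0.    ] to t=120 [97.8 29.6 58.4]
F along axes [6.  0.6 4.4] 12.262655479250485 [ 0.22 -1.01 -0.03]
```

jog_arm(plan=[[-0.0008,-0.0003,-0.0005,0,0,0,255],[-0.0017,-0.0005,-0.001,0,0,0,255],[-0.0017,-0.0005,-0.001,0,0,0,255],[-0.0017,-0.0005,-0.001,0,0,0,255]])

```text
time_s: 21.35
position: [607.6, 31.6, 138.0]
tool_rot: [-0.038, 0.955, 0.141, 0.26]
contact_force: [16.7, 3.8, -0.4]
finger_gap: 12.6
```

```bash
python3 rel.py; python3 - <<'E'
from h import *
im,p=snap('wrist'); cv2.imwrite('pics/w13.png',im); cv2.imwrite('pics/w13v.png',cv2.resize(im[180:420,180:380],(500,600),interpolation=cv2.INTER_CUBIC))
E
```

```text
21.35 [607.56367593  31.59213862 137.98036217] collar rel mouth along/side/normal [ 2.3 -0.  -0.5] rot err [-0.0015  0.0075 -0.0004] to t=120 [97.9 29.6 58.2]
F along axes [14.5  1.2  8.9] 12.64917199764188 [ 0.5  -2.66 -0.09]
```

View pics/w13v.png

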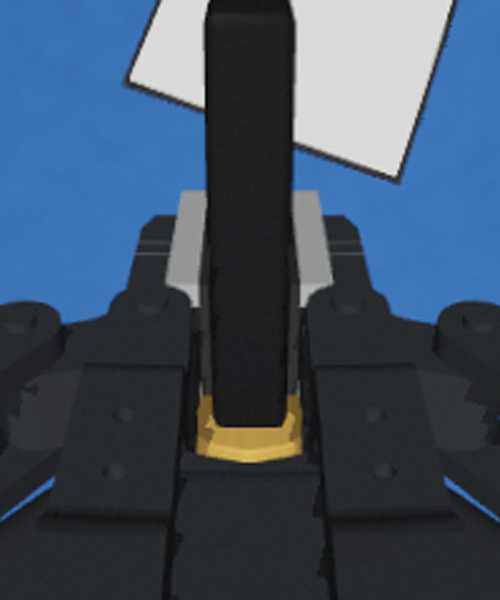

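jog_arm(plan=[[0.0004,0.0001,-0.0007,0,0,0,255],[0.0007,0.0002,-0.0013,0,0,0,255],[0.0007,0.0002,-0.0013,0,0,0,255],[0.0007,0.0002,-0.0013,0,0,0,255]])

```text
time_s: 21.8
position: [608.1, 31.8, 136.9]
tool_rot: [-0.038, 0.954, 0.142, 0.26]
contact_force: [9.2, 2.1, 9.9]
finger_gap: 12.3
```

```bash
python3 rel.py
```

```text
21.8 [608.11928936  31.82785296 136.87591247] collar rel mouth along/side/normal [ 2.3 -0.1  0.8] rot err [-0.0013  0.0077 -0.0005] to t=120 [97.4 29.3 59.3]
F along axes [13.1  0.6 -3.9] 12.298659168335462 [ 0.47 -1.96 -0.04]
```

jog_arm(plan=[[0,0,0,0,0,0,255],[0,0,0,0,0,0,255],[0,0,0,0,0,0,255],[0.0041,0.0013,0.0025,0,0,0,255],[0.0124,0.0038,0.0075,0,0,0,255],[0.0207,0.0063,0.0125,0,0,0,255],[0.0207,0.0063,0.0125,0,0,0,255]])

```text
time_s: 22.5
position: [627.3, 37.5, 147.7]
tool_rot: [-0.038, 0.955, 0.141, 0.257]
contact_force: [-0.2, 0.5, -1.1]
finger_gap: 12.6
```

```bash
python3 rel.py
```

```text
22.5 [627.31530075  37.54092625 147.65528238] collar rel mouth along/side/normal [25.  -0.   1.3] rot err [-0.0005  0.0027  0.0005] to t=120 [78.2 23.6 48.5]
F along axes [-0.6 -0.6  0.9] 12.637859964743877 [-0.18  0.59  0.  ]
```

jog_arm(plan=[[0.0083,0.0025,0.005,0,0,0,255],[0.0166,0.005,0.01,0,0,0,255],[0.0249,0.0075,0.015,0,0,0,255],[0.0332,0.01,0.02,0,0,0,255],[0.0415,0.0125,0.025,0,0,0,255],[0.0497,0.015,0.03,0,0,0,255],[0.058,0.0175,0.035,0,0,0,255],[0.0663,0.02,0.04,0,0,0,255]])

```text
time_s: 23.3
position: [692.9, 57.3, 187.2]
tool_rot: [-0.038, 0.955, 0.141, 0.257]
contact_force: [-0.5, -0.6, -1.2]
finger_gap: 12.4
```

```bash
python3 rel.py
```

```text
23.3 [692.91359805  57.2704335  187.23181223] collar rel mouth along/side/normal [1.041e+02 1.000e-01 1.200e+00] rot err [0.0004 0.0015 0.0005] to t=120 [12.6  3.9  9. ]
F along axes [-1.2  0.5  0.7] 12.417461050025388 [-0.19  0.67  0.06]
```

jog_arm(plan=[[0.0166,0.005,0.01,0,0,0,255],[0.0332,0.01,0.02,0,0,0,255],[0.0497,0.015,0.03,0,0,0,255],[0.07,0.017,0.03,-0.038,0.125,0,255],[0.09,0.018,0.03,-0.076,0.25,0,255],[0.11,0.019,0.03,-0.114,0.376,0,255],[0.137,0.019,0.03,-0.1516,0.5012,0,255],[0.137,0.019,0.03,-0.1516,0.5012,0,255]])

```text
time_s: 24.1
position: [831.3, 77.1, 215.3]
tool_rot: [-0.0, 0.989, 0.146, -0.002]
contact_force: [-0.9, 0.8, -1.9]
finger_gap: 12.3
```

jog_arm(plan=[[0,0,-0.03,0,0,0,255],[0,0,-0.06,0,0,0,255],[0,0,-0.06,0,0,0,255],[0,0,-0.06,0,0,0,255],[0,0,-0.06,0,0,0,255]])

```text
time_s: 24.6
position: [830.0, 76.3, 159.1]
tool_rot: [0.0, 0.989, 0.146, 0.002]
contact_force: [0.3, 0.2, -0.7]
finger_gap: 12.3
```

```bash
cat > fin.py <<'E'
from h import *
s=manip.get_state(); C=rot(s['tool_rot']).as_matrix(); tip=s['position']+C@[-130,0,6]
print(s['time_s'],s['position'],'tip',tip.round(1),'gx',(-C[:,0]).round(4),s['finger_gap'],s['contact_force'].round(1),s['joint_vel'].round(3))
for n in('top','scene'):
    im,p=snap(n); cv2.imwrite(f'pics/{n}_f.png',im); print(n,proj(p,n,[tip,tip-6*-C[:,0]]).round(1).tolist())
    for a,c,bb,mm in blobs(mask(im,17,32,110,90),3):
        if np.linalg.norm(c-proj(p,n,tip))<60: print(a,c,bb)
    for a,c,bb,mm in blobs(mask(im,0,180,0,150,60),300): 
        X=onplane(p,n,c,3)[0]
        if 600<X[0]<800 and -20<X[1]<90: print('card',a,c,X.round(0), wm:=rect(mm))
im,p=snap('wrist'); cv2.imwrite('pics/w_f.png',im)
E
python3 fin.py
```

```text
24.6 [830.00023297  76.28511114 159.08371918] tip [705.6  38.7 152.6] gx [-0.9573 -0.2891 -0.0036] 12.341690256200698 [ 0.3  0.2 -0.7] [ 0.001 -0.007 -0.     0.002  0.001 -0.005 -0.001]
top [[262.6, 138.6], [261.9, 136.3]]
10 [262.8 137.7] [262 136   3   4]
132 [271.2 197.6] [265 189  12  19]
card 673 [260.4 154.1] [698.  52.   3.] ((263.6275939941406, 151.5328369140625), (28.977603912353516, 32.13958740234375), 4.969740867614746)
scene [[254.3, 234.2], [253.6, 236.2]]
122 [275.7 209.2] [270 203  12  13]
card 692 [264.  282.6] [713.  63.   3.] ((263.6035461425781, 280.790283203125), (22.31263542175293, 39.43096923828125), 38.36748504638672)
```

jog_arm(plan=[[0,0,-0.02,0,0,0,255],[0,0,-0.04,0,0,0,255],[0,0,-0.059,0,0,0,255],[0,0,-0.059,0,0,0,255],[0,0,-0.059,0,0,0,255],[0,0,-0.059,0,0,0,255],[0,0,-0.059,0,0,0,255]])

```text
time_s: 25.45
position: [829.7, 76.3, 98.8]
tool_rot: [0.0, 0.989, 0.146, 0.001]
contact_force: [-0.4, -0.0, -0.6]
finger_gap: 12.5
```

```bash
python3 fin.py; python3 - <<'E'
from h import *
for f in('w11','w_f'):
    im=cv2.imread(f'pics/{f}.png'); m=mask(im,17,32,120,60)&(np.arange(420)[:,None]>320)&(np.abs(np.arange(560)-280)<50)[None]
    c=im[:,281].astype(int); ys=np.nonzero(m[:,281])[0]; v=im[:,281].max(1).astype(int)
    br=np.nonzero((v[345:370]>150))[0]
    print(f,'collar rows col281',ys.min(),ys.max(),'bright from',345+br.min() if len(br) else None)
    print([int(x) for x in v[160:190]])
s=manip.get_state(); C=rot(s['tool_rot']).as_matrix(); tip=s['position']+C@[-130,0,6]
im=cv2.imread('pics/scene_f.png'); p=eyes.camera_params('scene'); u,v=proj(p,'scene',tip)[0].round().astype(int)
H=hsv(im)[v-8:v+9,u-8:u+9]; d=(H[...,0]>12)&(H[...,0]<40)&(H[...,1]>70); print('scene tip px',u,v,'yellowish offsets',(np.argwhere(d)-8)[:, ::-1].tolist()[:25])
E
```

```text
25.45 [829.6661484   76.25158362  98.84573072] tip [705.2  38.6  92.5] gx [-0.9572 -0.2894 -0.0026] 12.521857431512812 [-0.4 -0.  -0.6] [ 0.    -0.002  0.     0.001 -0.001 -0.001 -0.001]
top [[263.7, 144.4], [263.1, 142.3]]
8 [263.8 143.4] [263 142   3   4]
133 [271.2 197.7] [265 189  12  19]
card 680 [260.8 154.7] [697.  51.   3.] ((263.5018615722656, 151.4566192626953), (29.9716854095459, 32.404170989990234), 2.4895527362823486)
scene [[255.4, 252.3], [254.7, 254.2]]
122 [275.7 209.1] [270 202  12  14]
card 405 [268.9 276.4] [691.  64.   3.] ((263.616455078125, 281.6438293457031), (29.959333419799805, 35.58705139160156), 24.443954467773438)
w11 collar rows col281 351 364 bright from 360
[194, 194, 195, 195, 196, 196, 197, 196, 196, 196, 196, 196, 196, 196, 197, 173, 24, 26, 27, 25, 24, 26, 23, 24, 26, 37, 44, 50, 55, 62]
w_f collar rows col281 351 364 bright from 360
[176, 177, 176, 177, 178, 178, 178, 178, 179, 179, 179, 179, 179, 178, 178, 157, 52, 13, 15, 15, 17, 17, 17, 16, 18, 24, 32, 35, 40, 46]
scene tip px 255 252 yellowish offsets [[0, 0], [1, 0], [0, 1], [1, 1]]
```

```bash
python3 - <<'E'
from h import *
F=R.from_euler('z',0.2937); O=np.array([496.6,-2.0,0])
for n in('top','scene'):
    im=cv2.imread(f'pics/{n}_f.png'); p=eyes.camera_params(n)
    for a in(0,.1): 
        X=F.apply([[-25+r*np.cos(1.1345+a),37,22+r*np.sin(1.1345+a)] for r in(67,)])+O; print(n,a,proj(p,n,X).round(1).tolist())
    print([(b[0],b[1].tolist()) for b in blobs(mask(im,172,5,130,80),6) if np.linalg.norm(b[1]-proj(p,n,X))<30])
s=manip.get_state(); print(s['time_s'],s['position'],s['finger_gap'])
print(manip.close_job())
E
```

```text
top 0 [[264.4, 225.0]]
top 0.1 [[265.0, 227.2]]
[(np.int32(13), [265.1, 225.5])]
scene 0 [[295.9, 199.4]]
scene 0.1 [[296.3, 197.2]]
[(np.int32(6), [295.7, 198.2])]
25.6 [829.45310382  76.13938923  98.48232302] 12.603592189417101
the job is handed in; nothing more can be done
None
```

The job is done and handed in at 25.6 s of the 66 s allowed. No verdict was reported.

- **Relay:** I took the one in the tray, the nearest to the base. It met the pocket floor with 17 N at the expected height. The wrist picture after release shows it down in the pocket, and its patch size fits the seated height.
- **Bail:** I pushed the red grip until it hit the stop, at about 8 N. At the end it matched the shut position to within about 1 px in the top view. In the scene view it lay about midway between the shut position and 0.1 rad open, a difference of about 1 px there.
- **Gauge rod:** It went in without contact until the collar stopped, held firmly at up to about 15 N for roughly 1 s, then came right out.
- **Final pose:** The rod is still gripped, level to about 0.003 rad and still. The tip is about 90 mm above the card, near the centre of the middle-sized one, and both fixed cameras agree on its position to about 1 px. The bottle, jar and tape were not approached.

**Checks that disagreed or failed:**
- The collar stopped 2.3 mm earlier than my estimate. It slid freely sideways at that same depth, so I took it as the collar on the mouth; the 2.3 mm is within my position uncertainty.
- The colour check of the tip against the tube mouth before insertion found nothing usable, so I inserted by force readings.
- The wrist picture at full depth did not show the mouth.

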